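Tip the parts in and hold the flap at balance

ROBOT

A 6-joint arm with a two-finger parallel gripper is mounted at the origin on a cart in front of the work surface, level with it; the furniture and walls round the work are solid. World frame = base frame: x ahead of the robot, y to its left, z up, the work surface at z = 0. Lengths are in mm, angles in rad, forces in N, time in s.
With the tool pointing down it reaches from about 400 to 925 mm from the base axis. Payload 12.5 kg.
Tool frame: the origin (TCP) lies between the finger pads, 19 mm behind the fingertips; this is the grasp point; z points along the fingers, y is the line along which they close (so a half turn about z gives the same grasp; the last joint's range is limited). The gripper opens to 95 mm and grips with 3 to 60 N. Pads are 20 mm wide; open, the fingers measure 119 mm over their backs; the gripper's body (75 mm by 180 mm) begins 59 mm behind the grasp point.
Start: joints at [-0.106, 0.491, 1.559, -0, 1.092, -0.106], TCP at [625.016, 0.021, 233.461] pointing down, gripper open.
Joint ranges: [-3.1, 3.1], [-0.84, 2.19], [0.05, 2.79], [-1.13, 4.28], [0.06, 2.93], [-2.69, 2.69]. Speed limits (rad/s): [2.22, 2.22, 2.79, 3.14, 3.14, 3.14].

INTERFACE

Orientations are given as [roll, pitch, yaw] about the fixed x, y, z axes, in that order (R = Rz(yaw) Ry(pitch) Rx(roll)).
In Python, from cell import * gives the robot as it stands. The module is installed in compiled form; this text tells all that it offers.
- The arm moves only by the tool arm_command, never from a script. Its arguments are lists of equal length, an entry for each row: "delta_pos": the shift along the world's x, y, z in units of 250 mm (1.0 is 250 mm), a list of three; "delta_rot": the turn, a rotation vector about the world's x, y, z in units of 90 degrees (1.0 is 90 degrees), a list of three; "claw": the closure, from 0 (fully open) to 1 (shut). In form: {"delta_pos": [[tx, ty, tz], ...], "delta_rot": [[wx, wy, wz], ...], "claw": [claw, ...]}. A call has exactly 5 rows; each row is the pose to reach, as a shift and turn from the pose commanded when the call began; what a row does not reach only later rows make up. A row lasts 1/12 s, in which the tool goes at most 41.7 mm and 7.16 degrees, less where a joint would pass 70% of its speed; a pose out of reach is approached as far as the arm can. A call with a number of a shift or a turn outside -1 to 1 is refused whole. A call with a gripper value outside its range is refused whole. The fingers move at their own pace and stop on an object; the grip force is fixed at half the most. Time passes only in rows, so rows that repeat a pose let the fingers close, or fill a call up. It gives the time, the measured TCP pose, the force, the opening and the grip force at its end, in the units of the state.
- state(): the state, without advancing time (a new reading comes with each control period).
- read_camera(name): name is "scene" or "side" or "wrist"; returns the picture (480x640x3 uint8, red, green, blue); there is no depth.
- calibration(name): a dict with "camera_matrix" (3x3 intrinsics, pixels), "T" (4x4, takes a point from camera to world coordinates). Camera axes: x right, y down, z forward; pixel columns grow to the right and rows downward; lengths in mm; the calibration is good to about 2 mm. A picture is of the moment at which its call begins: read the wrist's pose just before it. calibration takes no time and is no camera call; for the wrist camera it gives the pose at the moment of the call.
- job_done(): hands the job in; it is judged then, once.
The state is a dict: "t": time; "joints": joint angles; "qvel": joint speeds; "tau": joint torques, N m; "eef_pos": TCP position; "tcp_rot": TCP orientation; "ft_force": force on the tool from outside, world axes, zero at the start; "moment": the same for the moment, N m; "opening": opening from 0.0 (shut) to 1.0 (fully open); "grip_force": force on a finger pad.
Only numpy, scipy, OpenCV 4.12 (cv2) and the standard library are available. Lean on these libraries where they do the work, as an engineer would, in place of code of your own. Each camera call takes 0.05 s, during which the arm holds its last target. There are 200 camera calls.

TASK

Lift the blue tip-up flap by its black bar so that the three white locating blocks slide off it into the blue bin, then swing it on to its over-centre balance point, where the yellow needles stand straight up against the red marks. Finish with the bar still gripped, holding the flap steady there so that I can fit the stay; do not let it go past balance and fall over the bin, and leave the tape, spool, pliers and connector alone.

Things in the scene. Friction and masses are not known exactly. Their poses are not given: they have to be found in the camera images.
- station: Fixed tipping station, turned within 20 deg of flap to robot's left, bin to its right: grey base 265x170x6 mm, two aluminium cheeks carrying the hinge, clear guard (96 mm beyond the hinge, top at 170 mm). Origin on the worktop below the middle of the hinge line; z up, y along the hinge, x from flap to bin: flap on the -x side, bin on the +x side. A red mark on each cheek is right above the hinge.
- hinge (a point): Middle of the flap's hinge line, on the station, 115 mm above the worktop. The hinge line runs along the station's y.
- flap (a joint): Angle of the blue flap, rad: 0 = level on its rest posts (start); grows as the bar end swings up and over to the bin (stop 2.4). Tray 140 mm long from the hinge, 100 wide, walls to 42 mm above the hinge, open at the hinge; 0.4 kg. Balance 1.40: centre of mass above the hinge, yellow needles at the hinge ends point straight up to the red marks. Almost no friction: falls either way if let go.
- bin: Blue open plastic bin, 129 x 95 x 85 mm, loose, 0.3 kg; stands on the station's base plate (6 mm thick) on the bin side of the hinge, its long side (its x) along the hinge line. Origin at the centre of its underside.
- block_a: White locating block with a pin on top, 30 x 30 x 36 mm, about 50 g, loose; starts upright on the flap. Origin at the centre of its underside.
- block_b: Another such block.
- block_c: Another such block.
- tape: Roll of blue tape, 68 mm across, 20 mm high, loose on the worktop; a bystander. Origin at the centre of its underside.
- spool: Solder spool, 62 x 88 x 41 mm, loose on the worktop; a bystander. Origin at the centre of its underside.
- pliers: Blue-handled pliers, 51 x 155 x 13 mm, loose on the worktop; a bystander. Origin at the centre of its underside.
- connector: Red plug housing with pigtails, 91 x 39 x 11 mm, loose on the worktop; a bystander. Origin at the centre of its underside.
- bar (a point): Black round bar of the flap, 10 mm thick, 92 long, along the hinge direction; origin at its middle. Flap level: 195 mm to station -x of the hinge, 20 mm above it (135 above worktop), 50 mm clear of the flap's end wall. Circles the hinge, radius 196 mm; at balance 311 mm above worktop, 13 mm before the hinge. Pinched across from above it turns in the pads, so the tool may keep pointing down.

How it is judged (in metres and radians):
On the way, in this order (a step that is already met when the one before it is completed fails the run):
1. the flap is lifted by its bar with all three blocks still on it (value of joint flap above 0.12 rad and contact force between the fingers and flap above 0.3 N and height (world z) of each of block_a, block_b, block_c above 0.105 m), for 0.05 s.
2. all three blocks have gone into the bin (x of block_a in the frame of bin between -0.06 and 0.06 m and y of block_a in the frame of bin between -0.045 and 0.045 m and z of block_a in the frame of bin between 0 and 0.085 m and x of block_b in the frame of bin between -0.06 and 0.06 m and y of block_b in the frame of bin between -0.045 and 0.045 m and z of block_b in the frame of bin between 0 and 0.085 m and x of block_c in the frame of bin between -0.06 and 0.06 m and y of block_c in the frame of bin between -0.045 and 0.045 m and z of block_c in the frame of bin between 0 and 0.085 m), for 0.2 s.
At the end, for the whole second after the job is handed in: All three blocks rest inside the upright bin (tilt under 0.15 rad); the flap is still (under 0.1 rad/s), within 0.09 rad (5 degrees) of its balance angle 1.40 rad, held by fingers that touch it (over 0.5 N), TCP within 35 mm of the bar; nothing else carries it (all of step 2 and linear speed of each of block_a, block_b, block_c below 0.05 m/s and value of joint flap between 1.31 and 1.49 rad and velocity of joint flap between -0.1 and 0.1 rad/s and contact force between the fingers and flap above 0.5 N and distance between the grasp point and bar below 0.035 m and angle between bin's own z axis and vertical below 0.15 rad and contact force between each of block_a, block_b, block_c, bin and flap below 0.05 N); the arm keeps its last pose, push and grip.
It fails at once if the flap goes more than 0.25 rad past its balance point towards the bin (value of joint flap above 1.65 rad).
It fails at once if the tape is moved more than 30 mm (distance of tape from where it was at the start of the episode above 0.03 m).
It fails at once if the spool is moved more than 30 mm (distance of spool from where it was at the start of the episode above 0.03 m).
It fails at once if the pliers is moved more than 30 mm (distance of pliers from where it was at the start of the episode above 0.03 m).
It fails at once if the connector is moved more than 30 mm (distance of connector from where it was at the start of the episode above 0.03 m).
It also fails if it takes over 46 s, if anything falls off the work surface, if the arm or the gripper's body presses on something with over 40 N, if the wrist force passes 120 N, or if a joint passes its speed limit or range.

## Working session

There is one attempt and no reset: what is moved stays moved. The work goes in short steps, Python scripts to look and compute and a tool call to move; the robot and the scene stay as the last step left them, time stands still between calls to the robot, and variables do not carry over. Pictures are saved under pics/ and viewed, at most 10 in all, crops included, and the job is handed in when it is done.

Besides the shell and the picture viewer there is one more tool, called as name(argument=value, ...), one argument or row to a line, values as JSON. arm_command: Moves the arm, as the interface text tells. Shifts and turns lie within -1 to 1; 1 stands for 250 mm of shift or 90 degrees of turn. Its arguments: {"type":"object","properties":{"delta_pos":{"type":"array"},"delta_rot":{"type":"array"},"claw":{"type":"array"}},"required":["delta_pos","delta_rot","claw"]}

```bash
mkdir -p pics; python3 - <<'E'
from cell import *
import cv2,numpy as np
s=state();print(s['t'],s['eef_pos'],s['tcp_rot'])
for n in ['scene','side']:
    im=read_camera(n);cv2.imwrite(f'pics/{n}0.png',im[:,:,::-1]);c=calibration(n);print(n,np.round(c['camera_matrix'],1).tolist(),np.round(c['T'],3).tolist())
E
```

```text
0.0 [6.24774445e+02 1.44904556e-02 2.32856191e+02] [-3.14047971e+00 -1.07650501e-04  1.57079329e+00]
scene [[567.8, 0.0, 324.1], [0.0, 567.8, 234.4], [0.0, 0.0, 1.0]] [[-0.812, -0.316, 0.49, -31.363], [-0.583, 0.444, -0.68, 842.308], [-0.003, -0.838, -0.545, 767.765], [0.0, 0.0, 0.0, 1.0]]
side [[548.3, 0.0, 318.3], [0.0, 548.3, 248.5], [0.0, 0.0, 1.0]] [[0.938, -0.234, 0.256, 316.844], [-0.346, -0.587, 0.732, -669.741], [-0.021, -0.775, -0.631, 706.595], [0.0, 0.0, 0.0, 1.0]]
```

View pics/scene0.png

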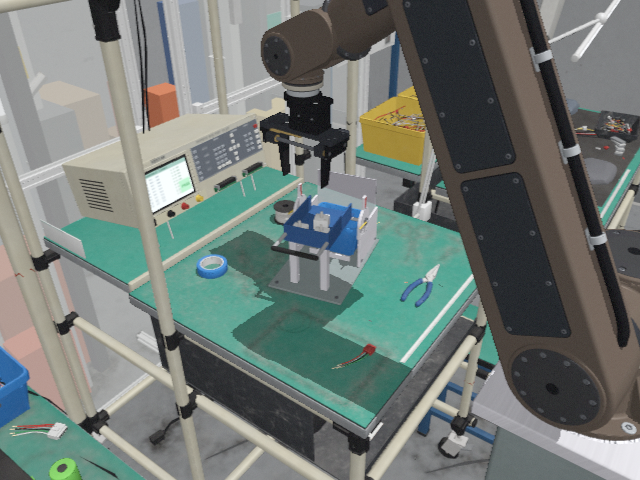

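View pics/side0.png

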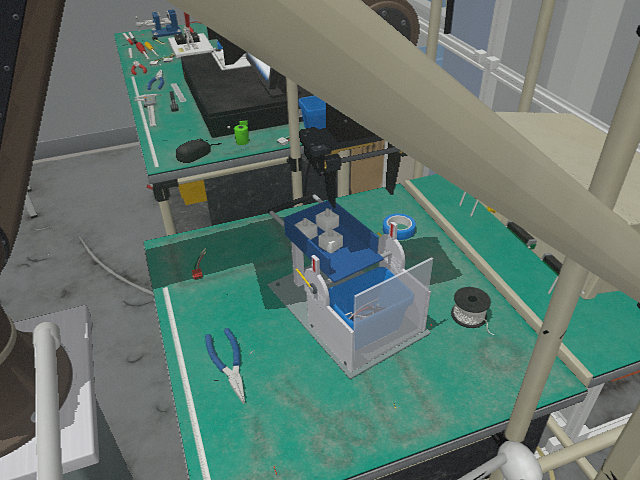

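The scene view shows the bar as a black rod from about (273,247) to (318,256). The side view shows its ends at about (275,214) and (318,198), with red marks near (314,262) and (392,230). I'll enlarge both crops.

```bash
python3 - <<'E'
import cv2,numpy as np
a=cv2.imread('pics/scene0.png')[170:300,260:390];b=cv2.imread('pics/side0.png')[180:380,265:440]
a=cv2.resize(a,(400,400),interpolation=cv2.INTER_CUBIC);b=cv2.resize(b,(400,457),interpolation=cv2.INTER_CUBIC)
o=np.zeros((457,800,3),np.uint8);o[:400,:400]=a;o[:,400:]=b
cv2.imwrite('pics/c0.png',o)
E
```

```text
(no output)
```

View pics/c0.png

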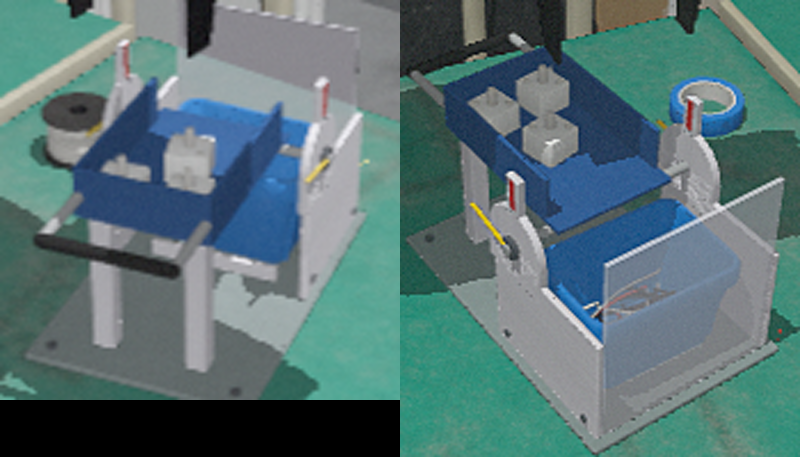

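Crop: in the scene view the bar runs (273.0,248.3)–(317.2,257.7) and the red marks are at (300.9,190.2) and (364.6,202.5). In the side view the marks are at (392.7,230.3) and (314.9,264).

```bash
cat > h.py <<'E'
import numpy as np,cv2
from cell import *
def ray(c,p):
    K=np.array(c['camera_matrix']);T=np.array(c['T'])
    d=T[:3,:3]@np.linalg.solve(K,[p[0],p[1],1.]);return T[:3,3],d/np.linalg.norm(d)
def tri(*cp):
    A=0;b=0;R=[ray(*x) for x in cp]
    for o,d in R:
        P=np.eye(3)-np.outer(d,d);A=A+P;b=b+P@o
    x=np.linalg.solve(A,b);return x,[round(float(np.linalg.norm((np.eye(3)-np.outer(d,d))@(x-o))),1) for o,d in R]
def plane(c,p,z):
    o,d=ray(c,p);return o+d*(z-o[2])/d[2]
E
python3 - <<'E'
from h import *
np.set_printoptions(precision=1,suppress=True)
sc,si=calibration('scene'),calibration('side')
m1=tri((sc,(300.9,190.2)),(si,(392.7,230.3)));m2=tri((sc,(364.6,202.5)),(si,(314.9,264)));print(m1,m2)
h=(m1[0]+m2[0])/2;y=m1[0]-m2[0];print('mid',h,'y-dir',y,np.linalg.norm(y),np.degrees(np.arctan2(y[1],y[0])))
e=[plane(sc,p,135) for p in((273,248.3),(317.2,257.7))];print('bar',e,np.linalg.norm(e[0]-e[1]),(e[0]+e[1])/2,np.degrees(np.arctan2(*(e[0]-e[1])[1::-1])))
im=read_camera('wrist');cv2.imwrite('pics/w0.png',im[:,:,::-1])
w=calibration('wrist');print(w)
def proj(c,X):
    T=np.array(c['T']);q=np.array(c['camera_matrix'])@(T[:3,:3].T@(X-T[:3,3]));return q[:2]/q[2]
for q in e:print(proj(w,q),proj(si,q))
E
```

```text
(array([667.4, -36.4, 158.7]), [1.8, 1.8]) (array([519.7, -69.6, 159.9]), [1.4, 1.4])
mid [593.6 -53.  159.3] y-dir [147.6  33.2  -1.2] 151.34260233683352 12.675034574798245
bar [array([590.8, 151.9, 135. ]), array([500.9, 127.2, 135. ])] 93.28104281023786 [545.8 139.6 135. ] 15.355604685765453
{'camera_matrix': array([[426.4,   0. , 320.7],
       [  0. , 426.4, 233.8],
       [  0. ,   0. ,   1. ]]), 'T': array([[  1. ,   0. ,  -0. , 624.3],
       [  0. ,  -1. ,  -0.3,  73.4],
       [ -0. ,   0.3,  -1. , 384.8],
       [  0. ,   0. ,   0. ,   1. ]])}
[256.7 -40.3] [310. 194.]
[89.6 12.3] [267.7 211.4]
```

View pics/w0.png

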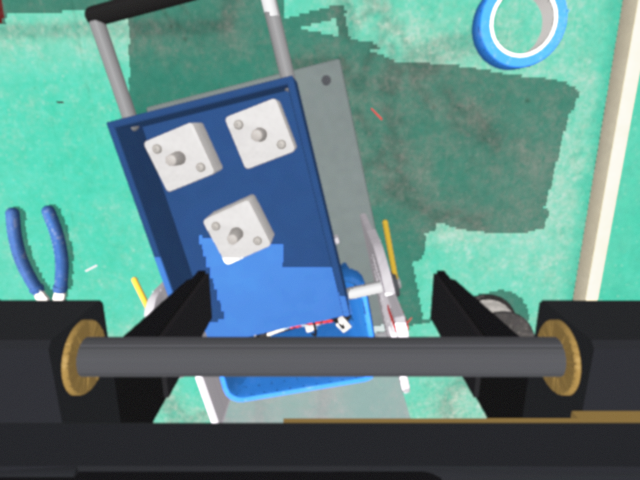

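The wrist view shows the bar's left end at about (89,14), against a prediction of (89.6,12.3), so the bar height of 135 holds. The hinge is near (594,-53) and the bar's middle near (546,140), 198 mm apart with the station yawed about 14°. I'll move above the bar.

arm_command(
  delta_pos=[
    [-0.03,0.06,0],
    [-0.06,0.12,0],
    [-0.1,0.18,0],
    [-0.13,0.24,0],
    [-0.16,0.3,0],
  ],
  delta_rot=[
    [0,0,-0.077],
    [0,0,-0.154],
    [0,0,-0.231],
    [0,0,-0.308],
    [0,0,-0.385],
  ],
  claw=[0.1,0.2,0.3,0.4,0.5],
)

```text
t: 0.57
eef_pos: [584.4, 75.6, 233.2]
tcp_rot: [-3.141, 0.0, 0.96]
ft_force: [-0.8, -0.4, -0.6]
opening: 0.7
grip_force: 0.0
```

arm_command(
  delta_pos=[
    [-0.03,0.05,0],
    [-0.06,0.1,0],
    [-0.09,0.15,0],
    [-0.12,0.2,0],
    [-0.156,0.258,0],
  ],
  delta_rot=[
    [0,0,-0.077],
    [0,0,-0.154],
    [0,0,-0.231],
    [0,0,-0.308],
    [0,0,-0.385],
  ],
  claw=[0.5,0.5,0.5,0.5,0.5],
)

```text
t: 0.98
eef_pos: [545.7, 139.9, 233.3]
tcp_rot: [3.142, 0.0, 0.355]
ft_force: [0.2, 0.8, -0.0]
opening: 0.501
grip_force: 0.0
```

arm_command(
  delta_pos=[
    [0,0,0],
    [0,0,0],
    [0,0,0],
    [0,0,0],
    [0,0,0],
  ],
  delta_rot=[
    [0,0,-0.074],
    [0,0,-0.074],
    [0,0,-0.074],
    [0,0,-0.074],
    [0,0,-0.074],
  ],
  claw=[0.5,0.5,0.5,0.5,0.5],
)

```text
t: 1.4
eef_pos: [546.2, 139.2, 233.3]
tcp_rot: [3.142, 0.0, 0.247]
ft_force: [-0.6, 0.0, 0.5]
opening: 0.5
grip_force: 0.0
```

```bash
python3 - <<'E'
from h import *
s=state();print(s['t'],s['eef_pos'],s['tcp_rot'],s['opening'],s['ft_force'],s['joints'])
im=read_camera('wrist');cv2.imwrite('pics/w1.png',im[:,:,::-1])
E
```

```text
1.4 [546.19798215 139.15503716 233.34459647] [3.14151224e+00 1.72466337e-04 2.47181473e-01] 0.5002553679753643 [-0.60201812  0.025847    0.48020376] [ 1.32322904e-01  4.03974539e-01  1.71160816e+00 -1.16504728e-04
  1.02617207e+00  1.45599812e+00]
```

View pics/w1.png

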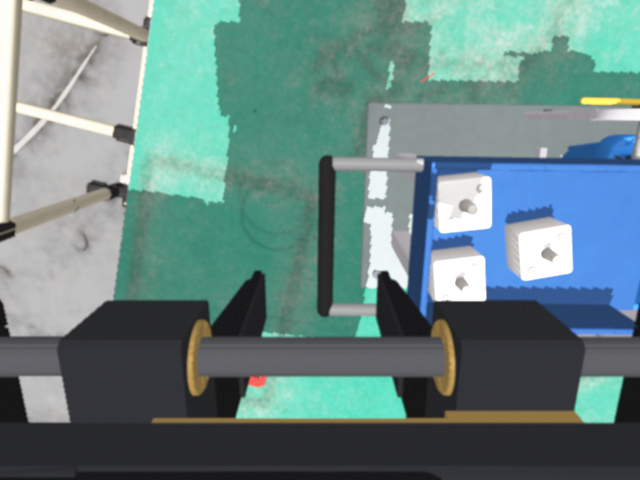

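The bar runs from (327,158) at the far end to (324,314) at the near end, between the fingers and nearly parallel to the pads. I'll triangulate its ends against the scene view.

```bash
python3 - <<'E'
from h import *
np.set_printoptions(precision=1,suppress=True)
w,sc=calibration('wrist'),calibration('scene')
far=tri((w,(327,159)),(sc,(273,248.3)));near=tri((w,(324,313)),(sc,(317.2,257.7)));print(far,near)
c=(far[0]+near[0])/2;d=far[0]-near[0];print(c,np.linalg.norm(d),np.degrees(np.arctan2(d[1],d[0])))
p=[plane(w,q,135) for q in((327,159),(324,313))];print(p,(p[0]+p[1])/2,np.degrees(np.arctan2(*(p[0]-p[1])[1::-1])))
# arms mid line and tray end wall clearance; needle pts not needed
E
```

```text
(array([595.1, 147.1, 130.6]), [0.0, 0.0]) (array([501. , 125.6, 134.6]), [1.0, 1.0])
[548.  136.4 132.6] 96.63984136744412 12.879344169102474
[array([595.4, 147.3, 135. ]), array([500.4, 124.9, 135. ])] [547.9 136.1 135. ] 13.257490934439812
```

Bar centre is about (548, 136.3, 134) at 13.3°, 194.7 mm from the hinge, which matches the 195 given. Descending.

arm_command(
  delta_pos=[
    [0.008,-0.013,-0.08],
    [0.008,-0.013,-0.17],
    [0.008,-0.013,-0.26],
    [0.008,-0.013,-0.34],
    [0.008,-0.013,-0.396],
  ],
  delta_rot=[
    [0,0,-0.01],
    [0,0,-0.01],
    [0,0,-0.01],
    [0,0,-0.01],
    [0,0,-0.01],
  ],
  claw=[0.5,0.5,0.5,0.5,0.5],
)

```text
t: 1.87
eef_pos: [547.6, 135.9, 132.7]
tcp_rot: [-3.142, 0.002, 0.23]
ft_force: [-0.2, -0.3, -0.4]
opening: 0.498
grip_force: 0.0
```

arm_command(
  delta_pos=[
    [0,0,0],
    [0,0,0],
    [0,0,0],
    [0,0,0],
    [0,0,0],
  ],
  delta_rot=[
    [0,0,0],
    [0,0,0],
    [0,0,0],
    [0,0,0],
    [0,0,0],
  ],
  claw=[0.6,0.7,0.8,0.9,1.0],
)

```text
t: 2.28
eef_pos: [548.4, 136.3, 135.5]
tcp_rot: [3.141, -0.002, 0.23]
ft_force: [0.1, 0.3, -0.2]
opening: 0.207
grip_force: 0.0
```

arm_command(
  delta_pos=[
    [0,0,0],
    [0,0,0],
    [0,0,0],
    [0,0,0],
    [0,0,0],
  ],
  delta_rot=[
    [0,0,0],
    [0,0,0],
    [0,0,0],
    [0,0,0],
    [0,0,0],
  ],
  claw=[1,1,1,1,1],
)

```text
t: 2.7
eef_pos: [548.2, 136.6, 135.0]
tcp_rot: [-3.141, -0.001, 0.229]
ft_force: [-1.1, 2.4, 5.5]
opening: 0.1
grip_force: 30.0
```

```bash
python3 - <<'E'
from h import *
np.set_printoptions(precision=3,suppress=True)
# commanded bar centre now, path about hinge; r=196, start angle atan(20/195)
B=np.array([548,136.3,134.4]);u=np.array([-np.sin(np.radians(13.4)),np.cos(np.radians(13.4)),0])
P=lambda t:u*(195*np.cos(t)-20*np.sin(t))+np.array([0,0,1])*(195*np.sin(t)+20*np.cos(t))
for t in np.arange(0,1.41,.05):print(round(t,2),(P(t)-P(0))/250)
E
```

```text
0.0 [0. 0. 0.]
0.05 [ 0.001 -0.005  0.039]
0.1 [ 0.003 -0.012  0.077]
0.15 [ 0.005 -0.02   0.116]
0.2 [ 0.007 -0.031  0.153]
0.25 [ 0.01  -0.043  0.19 ]
0.3 [ 0.014 -0.057  0.227]
0.35 [ 0.017 -0.073  0.263]
0.4 [ 0.021 -0.09   0.297]
0.45 [ 0.026 -0.109  0.331]
0.5 [ 0.031 -0.13   0.364]
0.55 [ 0.036 -0.153  0.396]
0.6 [ 0.042 -0.176  0.426]
0.65 [ 0.048 -0.202  0.456]
0.7 [ 0.054 -0.229  0.484]
0.75 [ 0.061 -0.257  0.51 ]
0.8 [ 0.068 -0.286  0.535]
0.85 [ 0.075 -0.316  0.559]
0.9 [ 0.083 -0.348  0.581]
0.95 [ 0.091 -0.381  0.601]
1.0 [ 0.099 -0.414  0.62 ]
1.05 [ 0.107 -0.449  0.636]
1.1 [ 0.115 -0.484  0.651]
1.15 [ 0.124 -0.52   0.665]
1.2 [ 0.133 -0.556  0.676]
1.25 [ 0.141 -0.593  0.685]
1.3 [ 0.15  -0.631  0.693]
1.35 [ 0.159 -0.669  0.699]
1.4 [ 0.168 -0.706  0.702]
```

Gripped: the opening is 9.5 mm at 30 N. Lifting slowly along the arc.

arm_command(
  delta_pos=[
    [0.001,-0.004,0.031],
    [0.002,-0.009,0.062],
    [0.004,-0.015,0.093],
    [0.005,-0.022,0.123],
    [0.007,-0.031,0.153],
  ],
  delta_rot=[
    [0,0,0],
    [0,0,0],
    [0,0,0],
    [0,0,0],
    [0,0,0],
  ],
  claw=[1,1,1,1,1],
)

```text
t: 3.12
eef_pos: [549.8, 129.2, 173.0]
tcp_rot: [-3.14, -0.0, 0.229]
ft_force: [1.0, 7.6, -0.9]
opening: 0.096
grip_force: 30.0
```

arm_command(
  delta_pos=[
    [0.003,-0.012,0.037],
    [0.007,-0.026,0.074],
    [0.01,-0.042,0.11],
    [0.014,-0.059,0.144],
    [0.019,-0.078,0.178],
  ],
  delta_rot=[
    [0,0,0],
    [0,0,0],
    [0,0,0],
    [0,0,0],
    [0,0,0],
  ],
  claw=[1,1,1,1,1],
)

```text
t: 3.53
eef_pos: [554.3, 110.3, 217.9]
tcp_rot: [-3.139, -0.001, 0.229]
ft_force: [-1.2, 10.1, 2.5]
opening: 0.098
grip_force: 30.0
```

```bash
python3 - <<'E'
from h import *
s=state();print(s['t'],s['eef_pos'],s['ft_force'],s['moment'],s['opening'],s['grip_force'])
a=read_camera('side')[150:350,250:450,::-1];b=read_camera('scene')[140:300,250:410,::-1]
cv2.imwrite('pics/l0.png',np.hstack([cv2.resize(x,(400,400),interpolation=cv2.INTER_CUBIC) for x in(a,b)]))
E
```

```text
3.5333 [554.33559876 110.26657046 217.92629739] [-1.17923367 10.14345287  2.50038974] [2.0561511  0.39223794 0.01058193] 0.09786996951090562 29.993715584278107
```

View pics/l0.png

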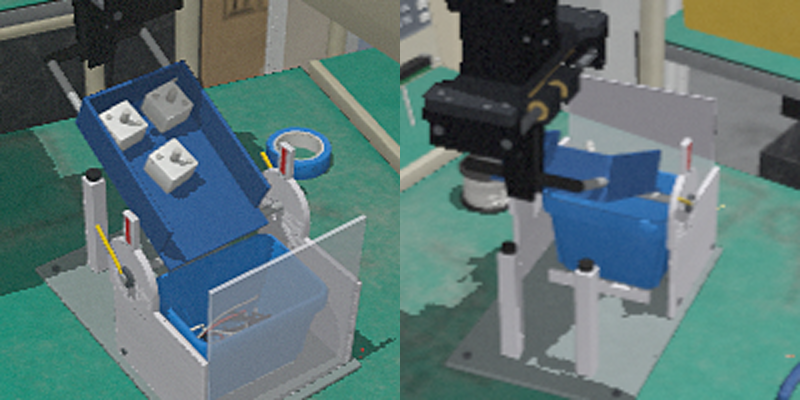

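The flap is at about 0.45 rad with all three blocks still on it. Continuing past the slide angle.

arm_command(
  delta_pos=[
    [0.005,-0.021,0.033],
    [0.01,-0.044,0.065],
    [0.016,-0.067,0.095],
    [0.022,-0.093,0.125],
    [0.028,-0.12,0.153],
  ],
  delta_rot=[
    [0,0,0],
    [0,0,0],
    [0,0,0],
    [0,0,0],
    [0,0,0],
  ],
  claw=[1,1,1,1,1],
)

```text
t: 4.05
eef_pos: [561.3, 81.1, 257.1]
tcp_rot: [-3.138, -0.002, 0.23]
ft_force: [-3.2, 16.7, 11.5]
opening: 0.094
grip_force: 30.0
```

arm_command(
  delta_pos=[
    [0,0,0],
    [0,0,0],
    [0,0,0],
    [0,0,0],
    [0,0,0],
  ],
  delta_rot=[
    [0,0,0],
    [0,0,0],
    [0,0,0],
    [0,0,0],
    [0,0,0],
  ],
  claw=[1,1,1,1,1],
)

```text
t: 4.47
eef_pos: [561.3, 81.2, 257.1]
tcp_rot: [-3.138, -0.002, 0.23]
ft_force: [-4.9, 15.4, 14.0]
opening: 0.097
grip_force: 30.0
```

```bash
python3 - <<'E'
from h import *
s=state();print(s['t'],s['eef_pos'],s['ft_force'],s['moment'],s['opening'],s['grip_force'])
a=read_camera('side')[150:350,250:450,::-1];b=read_camera('scene')[140:300,250:410,::-1]
cv2.imwrite('pics/l1.png',np.hstack([cv2.resize(x,(400,400),interpolation=cv2.INTER_CUBIC) for x in(a,b)]))
E
```

```text
4.4667 [561.29918199  81.21870695 257.08942646] [-4.90492062 15.36409209 13.9513608 ] [2.87867173 0.98285893 0.07740435] 0.09684630905001546 30.00775784254074
```

View pics/l1.png

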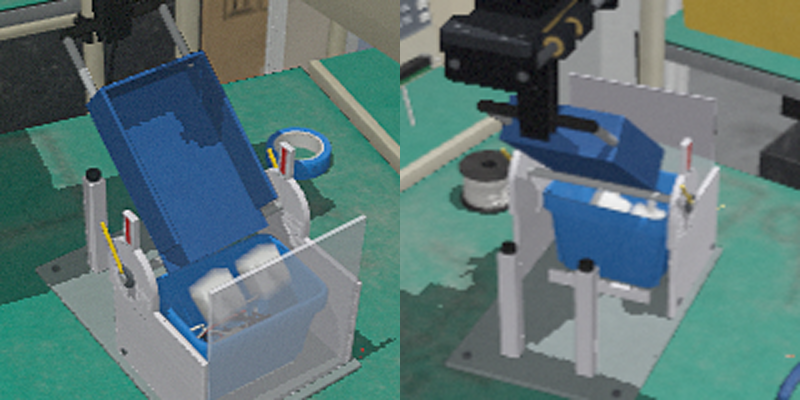

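All three blocks appear to have slid off: the tray is empty and white shows in the bin. The radial force shows my arc is about 2.7 mm short, so I'll correct outward and continue gently.

arm_command(
  delta_pos=[
    [0.006,-0.023,0.034],
    [0.013,-0.051,0.059],
    [0.02,-0.082,0.083],
    [0.028,-0.114,0.105],
    [0.036,-0.147,0.126],
  ],
  delta_rot=[
    [0,0,0],
    [0,0,0],
    [0,0,0],
    [0,0,0],
    [0,0,0],
  ],
  claw=[1,1,1,1,1],
)

```text
t: 4.98
eef_pos: [570.4, 42.3, 288.3]
tcp_rot: [-3.141, -0.001, 0.229]
ft_force: [-2.4, 5.3, 4.9]
opening: 0.095
grip_force: 30.0
```

arm_command(
  delta_pos=[
    [0.008,-0.034,0.019],
    [0.016,-0.069,0.036],
    [0.024,-0.104,0.05],
    [0.033,-0.14,0.063],
    [0.041,-0.176,0.075],
  ],
  delta_rot=[
    [0,0,0],
    [0,0,0],
    [0,0,0],
    [0,0,0],
    [0,0,0],
  ],
  claw=[1,1,1,1,1],
)

```text
t: 5.4
eef_pos: [581.0, -2.6, 306.4]
tcp_rot: [3.141, -0.001, 0.229]
ft_force: [1.6, 2.1, 0.5]
opening: 0.096
grip_force: 30.0
```

```bash
python3 - <<'E'
from h import *
s=state();print(s['t'],s['eef_pos'],s['ft_force'],s['moment'],s['opening'],s['grip_force'])
a=read_camera('side')[200:320,290:410,::-1];b=read_camera('scene')[140:260,280:400,::-1]
cv2.imwrite('pics/l2.png',np.hstack([cv2.resize(x,(400,400),interpolation=cv2.INTER_CUBIC) for x in(a,b)]))
E
```

```text
5.4 [581.02755818  -2.57719787 306.40231792] [1.64357487 2.10203574 0.53672603] [ 0.66914911 -0.25680175  0.04490637] 0.0964958703592315 30.011494159698486
```

View pics/l2.png

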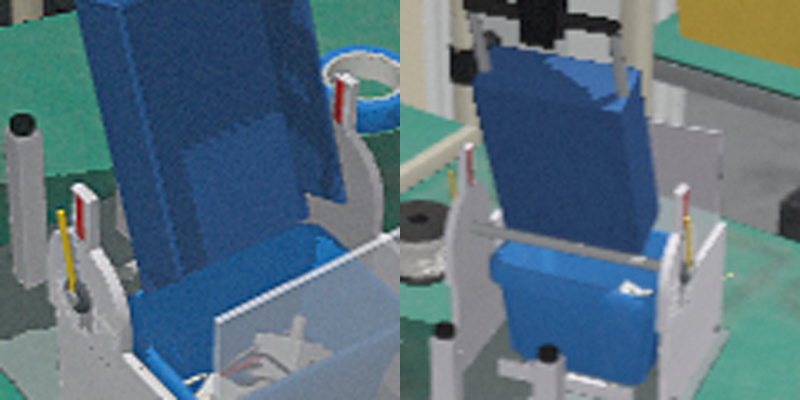

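The forces are nearly zero, and the fitted arc (r≈198) puts the flap at about 1.20 rad; the needles agree, just short of upright. Last 0.20 rad.

arm_command(
  delta_pos=[
    [0.007,-0.03,0.008],
    [0.014,-0.06,0.014],
    [0.022,-0.09,0.019],
    [0.029,-0.121,0.023],
    [0.036,-0.149,0.026],
  ],
  delta_rot=[
    [0,0,0],
    [0,0,0],
    [0,0,0],
    [0,0,0],
    [0,0,0],
  ],
  claw=[1,1,1,1,1],
)

```text
t: 5.92
eef_pos: [589.8, -39.9, 312.1]
tcp_rot: [3.141, 0.001, 0.229]
ft_force: [0.3, 0.4, -2.9]
opening: 0.095
grip_force: 30.0
```

arm_command(
  delta_pos=[
    [0,0,0],
    [0,0,0],
    [0,0,0],
    [0,0,0],
    [0,0,0],
  ],
  delta_rot=[
    [0,0,0],
    [0,0,0],
    [0,0,0],
    [0,0,0],
    [0,0,0],
  ],
  claw=[1,1,1,1,1],
)

```text
t: 6.33
eef_pos: [589.5, -38.7, 312.0]
tcp_rot: [-3.142, 0.001, 0.23]
ft_force: [-2.0, -0.1, 2.2]
opening: 0.095
grip_force: 30.0
```

```bash
python3 - <<'E'
from h import *
s=state();print(s['t'],s['eef_pos'],s['ft_force'],s['moment'],s['opening'],s['grip_force'],abs(s['qvel']).max())
si,sc=read_camera('side'),read_camera('scene')
a=si[200:320,290:410,::-1];b=sc[140:260,280:400,::-1]
w=read_camera('wrist')[...,::-1]
top=np.hstack([cv2.resize(x,(400,400),interpolation=cv2.INTER_CUBIC) for x in(a,b)])
cv2.imwrite('pics/l3.png',np.vstack([top,np.hstack([cv2.resize(w,(266,200)),np.zeros((200,534,3),np.uint8)])]))
# yellow needles: mask pixels, principal axis vs projected vertical
for n,im,bx in(('side',si,(290,320,255,300)),('scene',sc,(355,380,185,235))):
    h=cv2.cvtColor(im,cv2.COLOR_RGB2HSV);m=cv2.inRange(h,(20,120,90),(35,255,255));x0,x1,y0,y1=bx
    k=np.zeros_like(m);k[y0:y1,x0:x1]=m[y0:y1,x0:x1];p=cv2.findNonZero(k)
    if p is None:print(n,'none');continue
    vx,vy,cx,cy=cv2.fitLine(p,cv2.DIST_L2,0,.01,.01).ravel();print(n,len(p),np.degrees(np.arctan2(vx,-vy)),cx,cy,p[:,0].min(0),p[:,0].max(0))
    c=calibration(n);T=np.array(c['T']);K=np.array(c['camera_matrix'])
    q0=plane(c,(cx,cy),130)
    pr=lambda X:(lambda q:q[:2]/q[2])(K@(T[:3,:3].T@(X-T[:3,3])))
    xs=np.array([.232,-.973,0])
    for d in(-.2,-.1,0,.1,.2):
        v=pr(q0+15*np.array([xs[0]*np.sin(d),xs[1]*np.sin(d),np.cos(d)]))-pr(q0);print('  off',d,np.degrees(np.arctan2(v[0],-v[1])))
E
```

```text
6.3333 [589.48974111 -38.72030649 311.97714022] [-2.02553331 -0.08558009  2.19154744] [0.16812914 0.4885142  0.06260595] 0.09503105432232205 30.005261600017548 0.0013586066673714893
side 44 178.84659 311.43182 275.93182 [310 266] [312 287]
  off -0.2 -9.251053255100993
  off -0.1 -5.957271969951146
  off 0 -2.1993448636794137
  off 0.1 2.1813870613438446
  off 0.2 7.399952124155274
scene 2 3.8140774 366.5 210.5 [366 203] [367 218]
  off -0.2 -2.0692211000326286
  off -0.1 0.3667128328707146
  off 0 2.4876097225122957
  off 0.1 4.381432881207148
  off 0.2 6.111943084094148
```

View pics/l3.png

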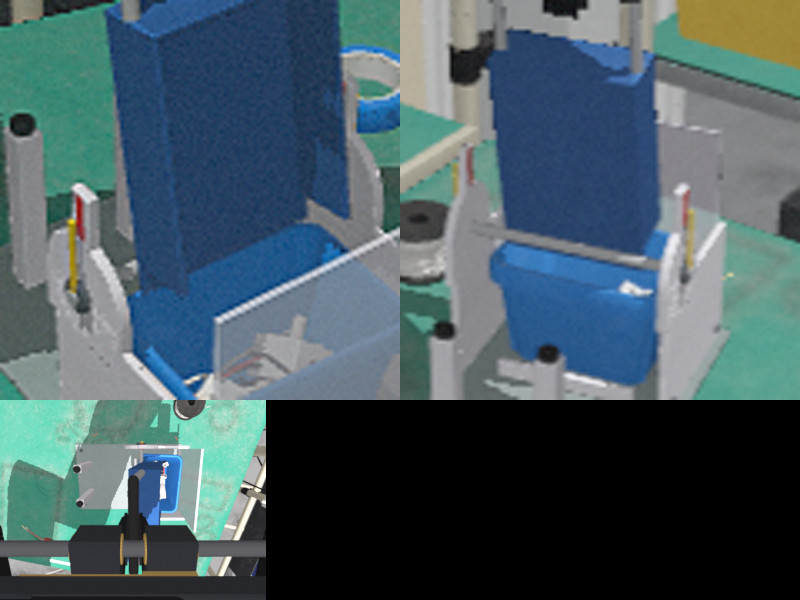

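The needles sit upright against the marks: the side line fit gives +0.02 rad and the arc geometry gives about 1.39 rad. I'll use the last picture to check that all three blocks are in the bin.

```bash
python3 - <<'E'
from h import *
w=np.mean([read_camera('wrist').astype(float) for _ in range(4)],0).astype(np.uint8)[...,::-1];s=np.mean([read_camera('side').astype(float) for _ in range(4)],0).astype(np.uint8)[...,::-1]
l=cv2.imread('pics/l1.png')[200:400,130:350]
f=lambda x,W,H:cv2.resize(x,(W,H),interpolation=cv2.INTER_CUBIC)
o=np.zeros((600,800,3),np.uint8)
o[:600,:360]=f(w[110:290,345:453],360,600)
o[:300,400:]=f(s[255:345,320:440],400,300);o[300:,400:730]=f(l,330,300)
cv2.imwrite('pics/f.png',o)
E
```

```text
(no output)
```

View pics/f.png

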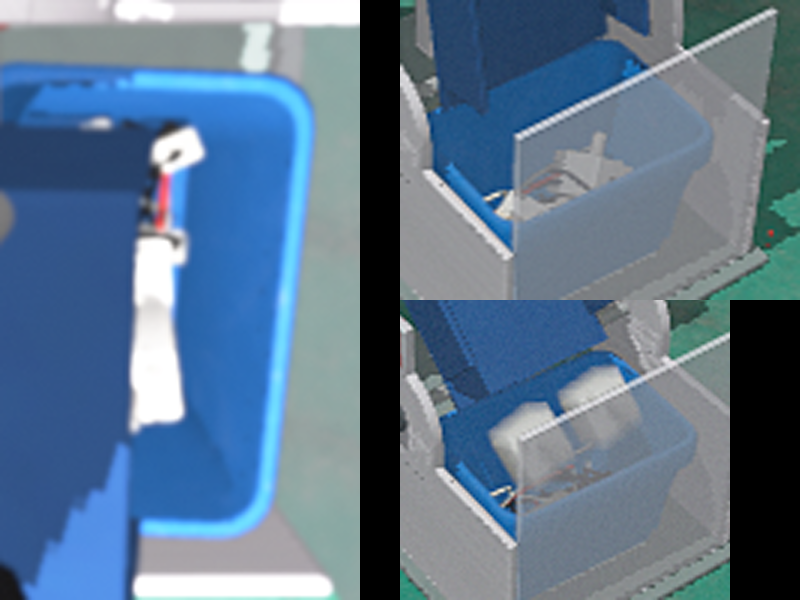

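The side view through the guard shows white blocks inside the bin, including a pin at (600,145), and the wrist view shows white block tops at (155,250–425). The third is presumably behind the flap. I have no pictures left, so I'll check numerically that no white blob has appeared outside the bin.

```bash
python3 - <<'E'
from h import *
s=state();print(s['t'],s['eef_pos'],s['ft_force'])
for n in('scene','side'):
    o=cv2.imread(f'pics/{n}0.png');c=np.mean([read_camera(n).astype(float) for _ in range(3)],0).astype(np.uint8)[...,::-1]
    f=lambda x:cv2.inRange(cv2.cvtColor(cv2.medianBlur(x,3),cv2.COLOR_BGR2HSV),(0,0,105),(180,60,255))
    m=f(np.ascontiguousarray(c))&~f(o)
    m=cv2.morphologyEx(m,cv2.MORPH_OPEN,np.ones((3,3)))
    k,_,st,ce=cv2.connectedComponentsWithStats(m)
    for i in range(1,k):
        if st[i,4]>25 and 230<ce[i][0]<470 and 170<ce[i][1]<400:print(n,st[i].tolist(),ce[i].round(),plane(calibration(n),ce[i],30).round(), c[int(ce[i][1]),int(ce[i][0])])
E
```

```text
6.8833 [589.59082695 -38.98286123 312.00898078] [-3.72161776  0.80968986 -0.26808308]
scene [449, 192, 14, 7, 57] [455. 195.] [ 460. -439.   30.] [111 110 108]
scene [287, 199, 34, 24, 356] [302. 212.] [ 738. -130.   30.] [141 137 137]
scene [450, 198, 16, 10, 98] [457. 203.] [ 439. -403.   30.] [154 168 171]
scene [330, 213, 21, 6, 69] [340. 216.] [ 651. -172.   30.] [136 134 132]
scene [295, 227, 17, 18, 233] [302. 235.] [673. -47.  30.] [141 138 138]
scene [464, 241, 7, 5, 29] [467. 243.] [ 340. -241.   30.] [141 152 123]
scene [289, 250, 12, 6, 58] [294. 253.] [643.  23.  30.] [166 161 162]
scene [306, 253, 13, 8, 69] [312. 256.] [601.  11.  30.] [171 171 159]
scene [242, 270, 21, 8, 111] [252. 274.] [669. 139.  30.] [142 153 128]
scene [247, 345, 9, 5, 35] [252. 347.] [520. 306.  30.] [139 150 121]
side [324, 173, 8, 33, 148] [327. 189.] [684. 307.  30.] [133 133 129]
side [294, 198, 9, 7, 50] [298. 201.] [607. 288.  30.] [118 135 137]
side [291, 240, 12, 10, 73] [298. 244.] [560. 145.  30.] [135 132 130]
side [325, 252, 5, 19, 70] [327. 262.] [593.  72.  30.] [127 125 126]
side [378, 299, 10, 8, 53] [382. 303.] [642. -67.  30.] [154 151 152]
```

The new bright areas are all cheek, post or base surfaces uncovered by the raised flap; none is a stray block. The pose is steady, so I'm handing in.

```bash
python3 -c "
from cell import *
print(job_done())"
```

```text
the job is handed in; nothing more can be done
None
```

I handed the job in with the bar still gripped and the flap held steady at about 1.40 rad, needles upright on the red marks; the tray is empty with no stray block found, but I saw only about two of the three blocks in the bin (the third is presumably hidden by the flap), and no verdict was returned.

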